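# Unclip the battery cover of a work light and take the flat cell out

### The arm

A 6-joint arm with a two-finger parallel gripper is mounted at the origin on a cart in front of the work surface, level with it; the furniture and walls round the work are solid. World frame = base frame: x ahead of the robot, y to its left, z up, the work surface at z = 0. Lengths are in m, angles in rad, forces in N, time in s.
With the tool pointing down it reaches from about 0.275 to 0.875 m from the base axis. Payload 12.5 kg.
Tool frame: the origin (TCP) lies at the very end of the fingers, on their centre line; the grasp point (between the pads) lies 19 mm behind it; z points along the fingers, y is the line along which they close (so a half turn about z gives the same grasp; the last joint's range is limited). The gripper opens to 85 mm and grips with 20 to 120 N. Pads are 22 mm wide; open, the fingers measure 114 mm over their backs; the gripper's body (76 mm by 85 mm) begins 54 mm behind the grasp point. The pads swing forward as they close: fully open they stand 13 mm farther back than shut.
Start: joints at [-1.213, 0.351, 1.652, -0, 1.139, -0.085], TCP at [0.236, -0.497, 0.231] pointing down, gripper open.
Joint ranges: [-2.75, 2.75], [-0.79, 2.1], [0.01, 2.65], [-1.57, 4.71], [0.07, 3.14], [-2.87, 2.87]. Speed limits (rad/s): [2.22, 2.22, 2.79, 3.14, 3.14, 3.14].

### API

Orientations are given as a 3x3 rotation matrix whose columns are the frame's x, y, z axes.
In Python, from bench import manip gives the robot as it stands. Calls block until the motion is done:
- manip.move_ptp(position, orientation): joint-space move of the TCP to a pose.
- manip.move_l(position, attitude=None, max_speed=0.15): straight line of the TCP; attitude=None keeps the orientation; max_speed is the mean speed in m/s.
- manip.move_j(angles): joint-space move.
- manip.set_gripper(opening, effort=None): opening from 0.0 (shut) to 1.0 (fully open); effort is the grip in N (None keeps the last); returns when the fingers have stopped.
- manip.dwell(seconds).
- manip.inverse_kinematics(position, orientation): joint angles nearest the present ones, or None.
- manip.grab_frame(name): name is "scene" or "top"; returns (picture, depth): 480x640x3 uint8, red, green, blue; 480x640 float32, m along the optical axis (not along the pixel's ray), 0 where there is no reading.
- manip.get_calibration(name): a dict with "camera_matrix" (3x3 intrinsics, pixels), "R" (3x3) and "t" (3): a world point X has camera coordinates R X + t. Camera axes: x right, y down, z forward; pixel columns grow to the right and rows downward; lengths in m; the calibration is good to about 2 mm. A picture is of the moment at which its call begins. get_calibration takes no time and is no camera call.
A pose or a line that the arm cannot do raises manip.Unreachable and nothing moves.
- manip.sign_off(): hands the job in; it is judged then, once.
Trained networks look in the newest picture that a camera, given by its name, has taken for a name from the list of things; names that differ only in an ending like _2 or _b are one class to them, and where a whole thing is asked for, a point or a joint stands for the part that bears it (a point fixed in the world has none). Each returns a list of dicts, best first, with "confidence" (0 to 1); they miss things now and then, are a little off and sometimes report something else, mostly with a low value. They report only what shows in the picture. A call takes as long as a camera call. They do not tell look-alikes from the thing itself.
- manip.look_for(camera, name): "at" ([x, y, z] in m, in world coordinates, good to about 4 mm: the middle of the surface that is visible of it).
Readings, each from a call of its own:
- manip.current_time(): time.
- manip.current_qpos(): joint angles.
- manip.current_joint_vel(): joint speeds.
- manip.current_joint_torque(): joint torques, N m.
- manip.current_ee_pos(): TCP position.
- manip.current_tcp_rot(): TCP orientation.
- manip.current_force(): force on the tool from outside, world axes, zero at the start.
- manip.current_ft_torque(): the same for the moment, N m.
- manip.current_grip_width(): opening from 0.0 (shut) to 1.0 (fully open).
- manip.current_grip_force(): force on a finger pad.
Only numpy, scipy, OpenCV 4.12 (cv2) and the standard library are available. Lean on these libraries where they do the work, as an engineer would, in place of code of your own. Each camera call takes 0.05 s, during which the arm holds its last target. There are 200 camera calls.

### The job

The cell in the work light is flat. Press the snap tab of the battery cover in and, keeping it pressed, swing that edge of the cover up until the tongues on the other edge come free, then lay the cover right way up and flat in the middle of the rubber mat. Take the cell out of the open bay and lay it in the steel parts dish; do not let it get away onto the bench, where it would roll off.

Things in the scene. Friction and masses are not known exactly. Their poses are not given: they have to be found in the camera images.
- work_light: Cordless LED floodlight lying face down, does not slide: grey housing 200 x 134 mm, rubber rim, deck (its back, now on top) 34 mm above the bench. Origin: centre of its underside. x: along its length towards the cooling fins (x = 34 to 89 mm, 9 mm above the deck) and the bracket's end at x = 118 mm; y: to the snap-tab side, bracket knobs out to y = +-83 mm, below deck level; z up.
- bay (a point): Centre of the light's battery bay, at deck height (x = -30, y = 0, z = 34 mm in the light's frame; same axes). Within it, under the cover: two rails 7.5 mm high, outer sides at y = +-10 mm, that carry the cell, and two end contacts 24 mm high, inner faces at x = +-35 mm. The deck round the bay is flat except for the catch hood and the keepers.
- hood (a point): Catch hood on the deck, at the +y side of the bay: a low bridge under which the tab's nose is caught. The point is the middle of its top, 8.5 mm above the deck. It spans 33 mm along x and y = 29 to 37.5 mm in the bay's frame.
- tongues (a point): Foot of the cover's -y long side, half-way along, on the rim (y = -19.5 mm from the cover's centre): the line along x to swing the cover about. Two tongues there, 12 mm wide, centred 23 mm either side along x, reach 6 mm out, caught 4 mm under keepers on the deck (9.5 mm high, y = -21.5 to -31 mm, 14 mm wide); the 32 mm between the keepers is free for a finger.
- cover_center (a point): Dark battery cover, a shell open below, 84 mm (x) x 39 mm (y), 38 mm high, walls 3 mm, 80 g; axes as the light's when fitted. The point is the middle, 19 mm above the rim, which stands on the deck. Flat upright long sides at y = +-19.5 mm. To take off: tab fully in, swing the tab edge up about 0.3 rad, draw 8 mm to +y, lift. Then it stays in the pinch. It stands level on its rim.
- tab_pad (a point): Snap tab of the cover: upright pad at the middle of the +y side, 24 mm wide along x, from 3 to 34 mm above the rim. The point is on its outer face, 23 mm above the rim (28 mm from the cover's centre at rest, 22.7 mm pressed). Pinch it against the opposite long side of the cover, fingertips at least 11 mm above the deck to pass over the hood; pressed, the pinch is 42 mm wide.
- snap_tab (a joint): Travel of the snap tab towards the cover, m: 0 at rest, 0.0053 fully pressed; its nose is clear of the hood beyond about 0.004. It springs back: about 2 N to start, 8 N fully in.
- cell_center (a point): Grey cylindrical cell, 26 mm in diameter, 65 mm long, 95 g, lying under the cover along the light's x. The point is its centre, 19 mm above the deck; x is its axis. Nothing but the cover holds it: grip it across the middle, fingertips just above the hood's height, and lift. On a flat surface it rolls.
- parts_dish: Round steel parts dish, loose, 450 g: 146 mm across the rim, about 110 mm across its flat floor, 30 mm high, floor 3 mm thick. Origin: centre of its underside.
- mat: Black rubber bench mat, 170 mm (x) x 150 mm (y), 3 mm thick, fixed flat on the bench, nothing on it. Origin: centre of its underside.
Not all that is in view belongs to the job. Of the things that look like the part that bears tongues, the larger one is meant.

How it is judged:
By the outcome, as a careful person would: the job done as asked, in the order asked, and still so for the second after the job is handed in, with the robot touching nothing.
It also fails if it takes over 61 s, if anything falls off the work surface, if the arm or the gripper's body presses on something with over 40 N, if the wrist force passes 120 N, or if a joint passes its speed limit or range.

## Working session

There is one attempt and no reset: what is moved stays moved. The work goes in short steps, each a Python script; the robot and the scene stay as the last script left them, time stands still between calls to the robot, and variables do not carry over. Pictures are saved under pics/ and viewed, at most 10 in all, crops included, and the job is handed in when it is done.

```bash
mkdir -p pics; ls
python3 - <<'E'
from bench import manip
import cv2, numpy as np
for c in ("scene","top"):
    p,d=manip.grab_frame(c); cv2.imwrite(f"pics/{c}0.png",p[:,:,::-1]); np.savez(f"{c}0.npz",p=p,d=d)
    k=manip.get_calibration(c); print(c,k["camera_matrix"].round(1).tolist(),k["R"].round(3).tolist(),k["t"].round(3).tolist())
    K,R,t=k["camera_matrix"],k["R"],k["t"]
    for n in ("work_light","cover_center","tab_pad","hood","parts_dish","mat","cell_center"):
        for r in manip.look_for(c,n):
            X=np.array(r["at"]); u=K@(R@X+t); print(c,n,X.round(3),round(r["confidence"],2),(u[:2]/u[2]).round())
print(manip.current_time())
E
```

```text
pics
scene [[548.9, 0.0, 316.8], [0.0, 548.9, 238.3], [0.0, 0.0, 1.0]] [[-0.517, -0.856, -0.015], [-0.531, 0.334, -0.779], [0.672, -0.394, -0.627]] [0.258, 0.323, 1.038]
scene work_light [0.507 0.042 0.03 ] 0.83 [300. 257.]
scene cover_center [0.49  0.048 0.076] 0.58 [301. 247.]
scene hood [0.505 0.039 0.029] 0.9 [301. 257.]
scene parts_dish [0.526 0.31  0.002] 0.67 [196. 302.]
scene mat [ 0.43  -0.372  0.004] 0.53 [449. 226.]
top [[616.4, 0.0, 307.6], [0.0, 616.4, 236.4], [0.0, 0.0, 1.0]] [[0.002, -1.0, 0.008], [-0.994, -0.003, -0.112], [0.112, -0.008, -0.994]] [-0.011, 0.511, 1.47]
top work_light [0.536 0.017 0.029] 0.9 [297. 226.]
top cover_center [ 0.474 -0.179  0.029] 0.63 [377. 252.]
top hood [0.538 0.016 0.033] 0.62 [297. 225.]
top parts_dish [0.511 0.312 0.   ] 0.95 [177. 237.]
top mat [ 0.495 -0.332  0.004] 0.93 [438. 244.]
0.8
```

View pics/scene0.png

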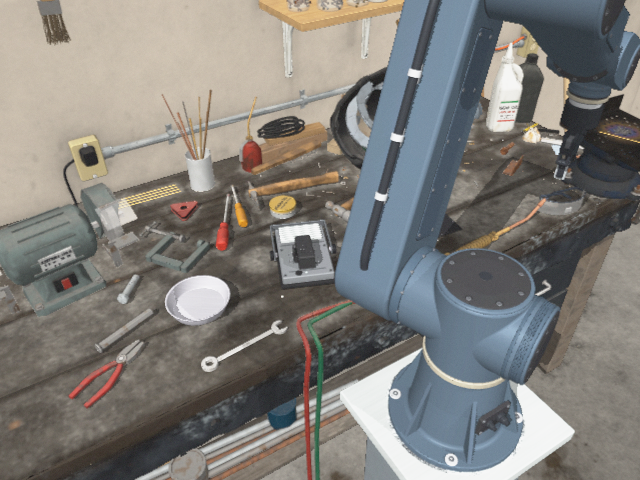

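View pics/top0.png

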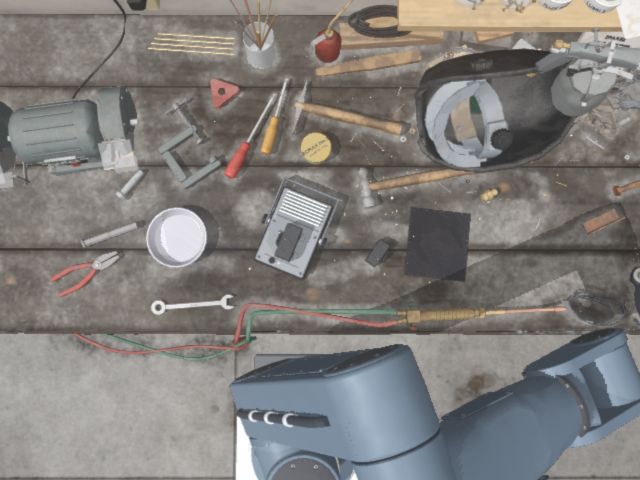

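Run:
```python
import cv2, numpy as np
a=np.load("top0.npz")["p"][175:285,250:345,::-1]; b=np.load("scene0.npz")["p"][210:295,262:345,::-1]
a=cv2.resize(a,(400,463),interpolation=cv2.INTER_CUBIC); b=cv2.resize(b,(400,410),interpolation=cv2.INTER_CUBIC)
b=cv2.copyMakeBorder(b,0,53,0,0,cv2.BORDER_CONSTANT)
cv2.imwrite("pics/crop0.png",np.hstack([a,b]))
```

```text
(no output)
```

View pics/crop0.png

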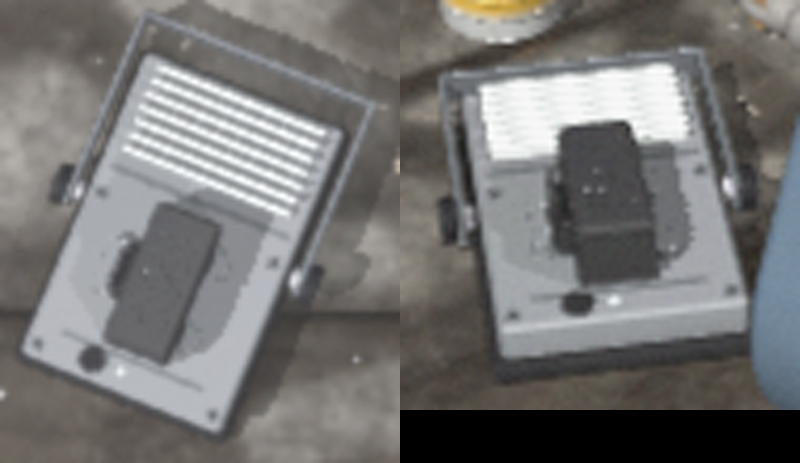

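```bash
cat > see.py <<'E'
import cv2, numpy as np
from bench import manip
def cloud(c,p,d):
    k=manip.get_calibration(c); K,R,t=k["camera_matrix"],k["R"],k["t"]
    v,u=np.mgrid[:480,:640]; X=np.stack([(u-K[0,2])*d/K[0,0],(v-K[1,2])*d/K[1,1],d],-1)
    W=(X-t)@R; W[d<=0]=np.nan; return W
def rect(P):
    (c,s,a)=cv2.minAreaRect((P[:,:2]*1000).astype(np.float32)); return np.array(c).round(1),np.array(s).round(1),round(a,1)
E
python3 - <<'E'
from see import *
for c in ("scene","top"):
    f=np.load(c+"0.npz"); W=cloud(c,f["p"],f["d"])
    def sel(lo,hi,cx,cy,r): 
        m=(W[...,2]>lo)&(W[...,2]<hi)&(np.hypot(W[...,0]-cx,W[...,1]-cy)<r); return W[m]
    P=sel(.065,.085,.51,.03,.1); print(c,"cover",len(P),np.median(P[:,2]),P.mean(0),rect(P))
    P=sel(.028,.040,.53,.02,.17); print("deck",len(P),np.median(P[:,2]),rect(P))
    P=sel(.039,.046,.53,.02,.17); print("39-46",len(P),P.mean(0),rect(P))
    P=sel(.020,.045,.511,.312,.1); print("dish rim",len(P),np.percentile(P[:,2],95),rect(P))
    P=sel(.001,.008,.511,.312,.045); print("dish floor",len(P),np.median(P[:,2]))
    D=(f["p"].max(-1)<60)&(W[...,2]<.02)&(np.hypot(W[...,0]-.495,W[...,1]+.332)<.12)
    D=cv2.morphologyEx(D.astype(np.uint8),cv2.MORPH_OPEN,np.ones((5,5)))>0
    P=W[D]; print("mat",len(P),np.median(P[:,2]) if len(P) else 0,rect(P) if len(P) else 0)
    P=sel(.012,.06,.474,-.179,.05); print("decoy",len(P),P.mean(0) if len(P) else 0)
E
```

```text
scene cover 398 0.07139144097439114 [0.49179501 0.03995998 0.07112261] (array([496.1,  41.8]), array([47.7, 86.9]), 67.6)
deck 1856 0.03355910988732662 (array([553.8,   9.7]), array([162.5, 270.9]), 62.7)
39-46 508 [0.55807922 0.01414941 0.04179217] (array([525.9,  29.3]), array([109.5, 178.1]), 67.1)
dish rim 548 0.03150541641393051 (array([510.2, 309.3]), array([144.3, 144.9]), 54.5)
dish floor 706 0.0030606232202328373
mat 135 -0.00043935586331273266 (array([ 403.7, -355.3]), array([ 29.4, 100.3]), 24.6)
decoy 0 0
top cover 593 0.07268594541935161 [0.49400495 0.03766436 0.07265528] (array([495.9,  41.3]), array([48. , 83.8]), 67.8)
deck 2948 0.03431888745082843 (array([532.4,  21.4]), array([164.3, 213.1]), 67.6)
39-46 646 [0.5454219  0.01635314 0.04199286] (array([520.7,  24.2]), array([156. , 205.2]), 83.6)
dish rim 529 0.035030769122251344 (array([509. , 310.1]), array([143.5, 142.5]), 89.7)
dish floor 750 0.004262707294524113
mat 83 0.0038703557005619195 (array([ 419.4, -380.7]), array([19.8, 26.9]), 1.2)
decoy 340 [ 0.47106749 -0.17878874  0.02809041]
```

Candidates for the cover: the dark block on the light at top (290,242) / scene (302,250), and the loose small black block at top (378,252). I choose the one on the light. It is larger (84 x 48 mm with the tab, top at 72 mm), and the crop shows its tab and hood on the left (+y). The dish is at top (177,237) and the mat at top (438,244).

```bash
cat > geo.py <<'E'
from see import *
from scipy.spatial.transform import Rotation as Rn
yaw=np.deg2rad(-22.3); Z=np.array([0,0,1.])
xl=np.array([np.cos(yaw),np.sin(yaw),0]); yl=np.array([-np.sin(yaw),np.cos(yaw),0])
C=np.array([.4944,.0376,0]); DECK=.034
def down(yaw,flip):   # tool y along +-y of a frame turned by yaw
    s=-1 if flip else 1; y=s*np.array([-np.sin(yaw),np.cos(yaw),0]); return np.column_stack([np.cross(y,-Z),y,-Z])
PIV=C-.0195*yl+DECK*Z
def swing(p,R,a): q=Rn.from_rotvec(a*xl).as_matrix(); return PIV+q@(p-PIV), q@R
E
python3 - <<'E'
from geo import *
print(manip.current_tcp_rot().round(2).tolist())
pg=C+.0016*yl+(DECK+.0125)*Z
for f in (0,1):
    R=down(yaw,f)
    for nm,p,r in [("above",pg+.08*Z,R),("grasp",pg,R),("swing",*swing(pg,R,.32)),("mat",np.array([.495,-.332,.0165]),down(-.07,f)),("dish",np.array([.5095,.3097,.008]),R)]:
        q=manip.inverse_kinematics(p,r); print(f,nm,None if q is None else np.round(q,2))
# mat
f=np.load("top0.npz"); p=f["p"]; W=cloud("top",p,f["d"]); print(p[243,438],p[200,438],p[243,395])
m=np.zeros((482,642),np.uint8); cv2.floodFill(p.copy(),m,(438,243),0,(8,)*3,(8,)*3,cv2.FLOODFILL_FIXED_RANGE|cv2.FLOODFILL_MASK_ONLY)
m=cv2.morphologyEx(m[1:-1,1:-1],cv2.MORPH_OPEN,np.ones((5,5))); P=W[m>0]; print("mat",len(P),np.median(P[:,2]),P.mean(0),rect(P))
E
```

```text
[[0.9, 0.43, 0.0], [0.43, -0.9, 0.0], [0.0, -0.0, -1.0]]
0 above [-0.01  0.4   1.88 -0.    0.86 -1.2 ]
0 grasp [-0.01  0.54  1.92 -0.    0.68 -1.2 ]
0 swing [-0.19  0.51  2.01  0.55  0.63 -1.82]
0 mat [-0.67  0.72  1.66 -0.    0.76 -2.17]
0 dish [ 0.47  0.73  1.66 -0.    0.75 -0.71]
1 above [-0.01  0.4   1.88 -0.    0.86  1.95]
1 grasp [-0.01  0.54  1.92 -0.    0.68  1.95]
1 swing [-0.19  0.51  2.01  0.55  0.63  1.32]
1 mat [-0.67  0.72  1.66 -0.    0.76  0.97]
1 dish [ 0.47  0.73  1.66 -0.    0.75  2.43]
[73 73 74] [104 100  92] [80 75 73]
mat 3358 nan [nan nan nan] (array([ 489.3, -325.8]), array([122.9, 170.7]), 71.5)
```

Run:
```python
from geo import *
pg=C+.0016*yl+(DECK+.0125)*Z; R=down(yaw,0)
manip.set_gripper(.8,30)
manip.move_ptp(pg+.09*Z,R); manip.move_l(pg+.01*Z,max_speed=.12); manip.move_l(pg,max_speed=.04)
def st(n): print(n,round(manip.current_time(),2),manip.current_ee_pos().round(4),manip.current_force().round(1),round(manip.current_grip_width()*85,1),np.round(manip.current_grip_force(),1))
st("down"); F=manip.current_force()
manip.set_gripper(.58,30); st("49"); manip.set_gripper(.4,30); st("closed")
f=manip.current_force(); print("along yl",f@yl,"xl",f@xl)
p,d=manip.grab_frame("scene"); cv2.imwrite("pics/s1.png",cv2.resize(p[190:300,240:380,::-1],None,fx=5,fy=5,interpolation=cv2.INTER_CUBIC))
k=manip.get_calibration("top"); K,Rc,t=k["camera_matrix"],k["R"],k["t"]; o=-Rc.T@t
c=[]
for u in [(410,208),(470,212),(466,280),(405,275)]:
    r=Rc.T@np.linalg.solve(K,[*u,1]); c.append(o+r*(.003-o[2])/r[2])
print(np.round(c,3),np.mean(c,0))
```

```text
down 4.49 [0.4949 0.0391 0.0464] [-1.1 -0.1 -0.1] 67.9 0.0
49 4.82 [0.4952 0.0392 0.0467] [0.2 1.7 0.2] 49.4 0.8
closed 5.07 [0.4953 0.0389 0.0472] [-2.6 -0.6 11.2] 41.1 29.1
along yl -1.5531249605672046 xl -2.1332412390799425
[[ 0.586 -0.265  0.003]
 [ 0.576 -0.414  0.003]
 [ 0.407 -0.4    0.003]
 [ 0.419 -0.25   0.003]] [ 0.49706423 -0.33190838  0.003     ]
```

View pics/s1.png

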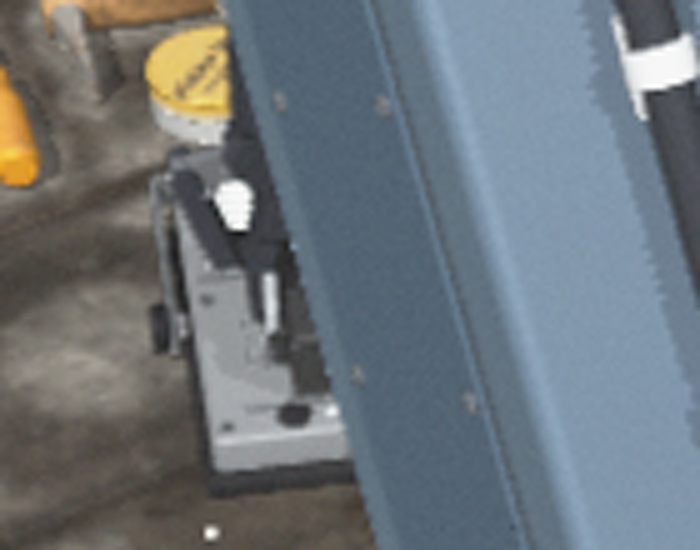

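The picture shows the gripper straddling the cover on the light, with a finger at about (270,310). The pinch is 41 mm wide and the side forces are small, so the tab is in. Next I swing it.

Run:
```python
from geo import *
R=down(yaw,0); p0=C+.0016*yl+(DECK+.013)*Z
def st(n):
    f=manip.current_force(); print(n,round(manip.current_time(),2),manip.current_ee_pos().round(4),"F xyz(light)",(f@xl).round(1),(f@yl).round(1),f[2].round(1),"w",round(manip.current_grip_width()*85,1),np.round(manip.current_grip_force(),1)); return np.linalg.norm(f)
ok=True
for a in (.04,.1,.16,.22,.28,.32):
    p,r=swing(p0,R,a); manip.move_l(p,r,max_speed=.03)
    if st(a)>40: ok=False; break
if ok:
    manip.move_l(p+.009*yl+.0005*Z,max_speed=.03); ok=st("draw")<40
if ok:
    manip.move_l(p+.010*yl+.03*Z,max_speed=.06); st("lift")
```

```text
0.04 5.37 [0.4946 0.0382 0.0479] F xyz(light) -0.7 -0.9 2.7 w 40.5 31.5
0.1 5.62 [0.4945 0.0374 0.049 ] F xyz(light) 0.4 -1.0 0.4 w 40.8 31.4
0.16 5.87 [0.4941 0.0366 0.0501] F xyz(light) 0.5 -0.5 0.9 w 40.8 31.4
0.22 6.12 [0.4936 0.0358 0.0512] F xyz(light) 0.5 0.0 1.5 w 41.0 31.3
0.28 6.37 [0.4932 0.0351 0.0524] F xyz(light) 0.3 4.4 1.5 w 40.7 31.1
0.32 6.62 [0.493  0.0346 0.053 ] F xyz(light) -0.6 5.5 1.6 w 40.8 30.8
draw 7.07 [0.4955 0.0407 0.0529] F xyz(light) -1.9 -27.1 8.6 w 40.6 34.9
lift 7.71 [0.4968 0.0439 0.0828] F xyz(light) -0.5 0.1 -0.7 w 41.0 32.0
```

Run:
```python
from geo import *
R=down(yaw,0)
p=manip.current_ee_pos(); manip.move_l(p+np.array([0,0,.09]),R,max_speed=.15)
M=np.array([.497,-.332,.16]); manip.move_ptp(M,down(-.07,0))
print(manip.current_time(),manip.current_force().round(1),manip.current_grip_width()*85)
out=[]
for c,(a,b,e,g) in (("scene",(180,300,255,475)),("top",(170,290,250,470))):
    q,d=manip.grab_frame(c); np.savez(c+"2.npz",p=q,d=d); out.append(cv2.resize(q[a:b,e:g,::-1],None,fx=2.5,fy=2.5,interpolation=cv2.INTER_CUBIC))
    print(c,[(np.round(r["at"],4).tolist(),round(r["confidence"],2)) for r in manip.look_for(c,"cell_center")],[(np.round(r["at"],4).tolist(),round(r["confidence"],2)) for r in manip.look_for(c,"cover_center")])
cv2.imwrite("pics/p2.png",np.vstack([cv2.resize(o,(550,300)) for o in out]))
```

```text
9.8583 [ 0.3  0.2 -1. ] 40.483785222528624
scene [([0.4906, 0.0356, 0.0641], 0.64), ([0.5095, 0.0428, 0.0327], 0.34)] [([0.479, -0.3213, 0.1747], 0.59), ([0.51, 0.0414, 0.0322], 0.26)]
top [([0.5293, 0.0214, 0.0337], 0.74), ([0.4911, 0.0343, 0.0624], 0.51)] [([0.4723, -0.1791, 0.0258], 0.82)]
```

View pics/p2.png

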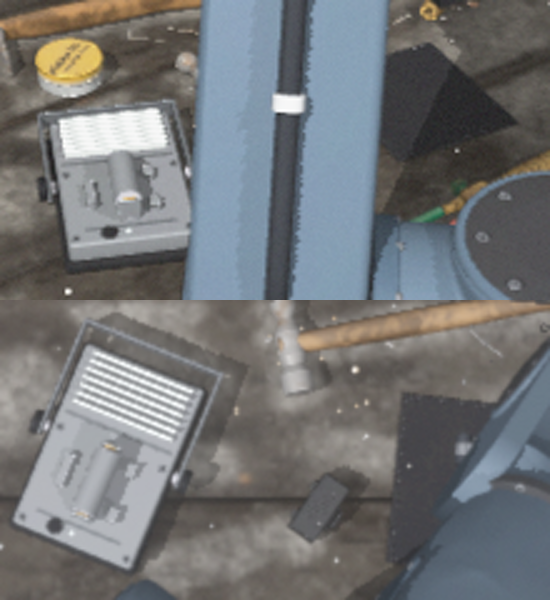

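The cover is off and held in the gripper. The cell lies in the bay at p2 upper (125,185) / lower (97,478), and the mat is clear. I'll lower the cover onto the mat, feeling for contact.

Run:
```python
from geo import *
M=np.array([.497,-.3305,0]); 
manip.move_l(M+.026*Z,max_speed=.12); f0=manip.current_force()[2]
for z in np.arange(.0225,.0125,-.0015):
    manip.move_l(M+z*Z,max_speed=.02); f=manip.current_force(); print(round(z,4),f.round(1),manip.current_ee_pos()[2].round(4))
    if f[2]-f0>3: break
manip.set_gripper(.62,30); manip.set_gripper(.8); print(manip.current_time(),manip.current_force().round(1))
p=manip.current_ee_pos(); manip.move_l([p[0],p[1],.14],max_speed=.2)
manip.move_ptp(C+.14*Z,down(yaw,0))
print(manip.current_time())
q,d=manip.grab_frame("top"); np.savez("top3.npz",p=q,d=d); W=cloud("top",q,d)
m=(W[...,2]>.03)&(W[...,2]<.06)&(np.hypot(W[...,0]-.497,W[...,1]+.332)<.08); print(len(W[m]),np.percentile(W[m][:,2],[5,50,95]),rect(W[m]))
s,_=manip.grab_frame("scene")
cv2.imwrite("pics/p3.png",np.vstack([cv2.resize(q[190:300,370:510,::-1],(420,330),interpolation=cv2.INTER_CUBIC),cv2.resize(s[180:270,380:495,::-1],(420,270))]))
for c in ("scene","top"):
    f=np.load(c+"2.npz"); W=cloud(c,f["p"],f["d"]); m=(W[...,2]>.060)&(W[...,2]<.075)&(np.hypot(W[...,0]-C[0],W[...,1]-C[1])<.06); P=W[m]
    print(c,len(P),P[:,2].max(),P.mean(0),rect(P))
```

```text
0.0225 [ 0.2 -0.1 -0.5] 0.0225
0.021 [ 0.3 -0.8 -1.2] 0.0209
0.0195 [-0.6  0.4 -0.4] 0.0194
0.018 [-0.1  0.4 -0.7] 0.0179
0.0165 [-0.3  0.5  1.8] 0.0167
0.015 [-5.7  2.6 16.9] 0.0164
13.575 [-0.3  0.2  0.3]
15.725
602 [0.0337415  0.04097833 0.04621291] (array([ 497.4, -329.6]), array([49.4, 85.6]), 84.5)
scene 152 0.06881338421913494 [0.49252555 0.03879855 0.06370144] (array([493.9,  37.6]), array([22.8, 67.7]), 67.1)
top 241 0.07339637114685064 [0.49371364 0.03714026 0.0649528 ] (array([493.2,  37.5]), array([24.2, 74.2]), 68.6)
```

View pics/p3.png

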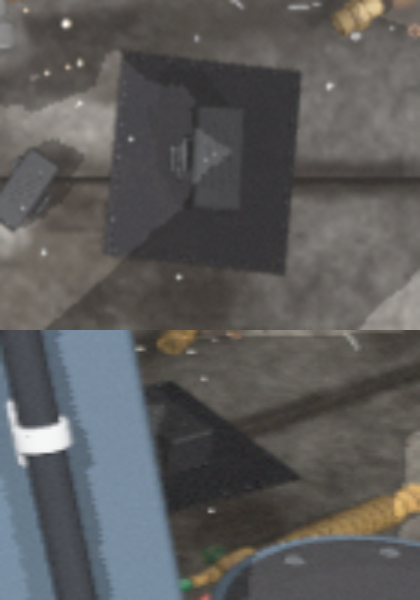

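The cover stands upright in the middle of the mat, in the upper view at (217,158). Next is the cell.

Run:
```python
from geo import *
def st(n): print(n,round(manip.current_time(),2),manip.current_ee_pos().round(4),manip.current_force().round(1),round(manip.current_grip_width()*85,1),np.round(manip.current_grip_force(),1))
R=down(yaw,0); P=np.array([.4937,.0375,DECK+.0107])
manip.set_gripper(.6,30); manip.move_l(P+.03*Z,max_speed=.15); manip.move_l(P,max_speed=.04); st("down")
manip.set_gripper(.1,30); st("grip")
p=manip.current_ee_pos()
manip.move_l(p+.02*Z,max_speed=.04); manip.move_l(p+.10*Z,max_speed=.12); st("lift")
D=np.array([.5097,.3097,0]); manip.move_ptp(D+.13*Z,R); st("over dish")
for c in ("scene","top"):
    q,d=manip.grab_frame(c); W=cloud(c,q,d); m=(W[...,2]>.02)&(W[...,2]<.036)&(np.hypot(W[...,0]-D[0],W[...,1]-D[1])<.09); print(c,rect(W[m]))
    cv2.imwrite(f"pics/{c}4.png",cv2.resize(q[170:340,110:300,::-1],None,fx=3,fy=3))
```

```text
down 17.62 [0.4938 0.0375 0.0448] [-0.7 -0.1  1.2] 51.3 0.0
grip 17.96 [0.4938 0.0375 0.045 ] [-0.9 -0.5  4.1] 24.4 30.4
lift 19.43 [0.4934 0.0375 0.1444] [ 0.1 -0.4 -1.3] 24.7 30.1
over dish 20.49 [0.5098 0.3086 0.1298] [ 0.9 -0.5 -0.3] 24.7 30.1
scene (array([510.3, 308.8]), array([143.3, 144.5]), 60.4)
top (array([517.9, 268.7]), array([140. ,  61.9]), 12.5)
```

View pics/scene4.png

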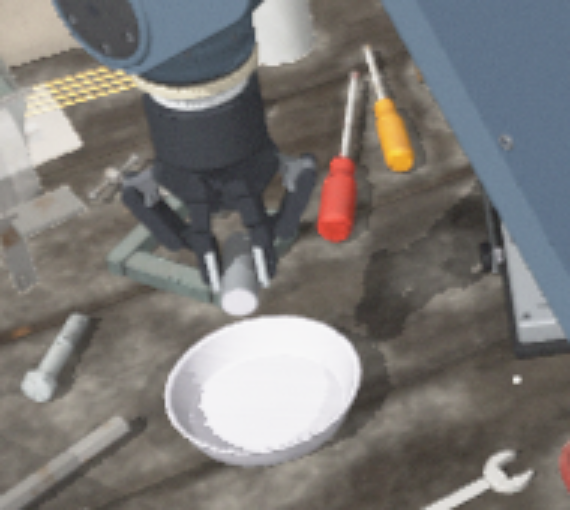

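The cell is held level at (240,280), above the dish at (265,390).

Run:
```python
from geo import *
D=np.array([.5100,.3095,0])
manip.move_l(D+.018*Z,max_speed=.12); f0=manip.current_force()[2]
for z in (.0145,.012,.0105,.0095,.0085,.0075,.0065):
    manip.move_l(D+z*Z,max_speed=.015); f=manip.current_force(); print(z,f.round(1),manip.current_ee_pos()[2].round(4))
    if f[2]-f0>3: break
manip.dwell(.3); manip.set_gripper(.36,20); manip.dwell(.5); manip.set_gripper(.45)
p=manip.current_ee_pos(); manip.move_l([p[0],p[1],.06],max_speed=.06); manip.move_l([p[0],p[1],.18],max_speed=.2)
q=manip.current_qpos(); q[0]-=.4; manip.move_j(q); manip.dwell(.5)
print(manip.current_time(),manip.current_force().round(1))
q,d=manip.grab_frame("top"); s,_=manip.grab_frame("scene")
print([(np.round(r["at"],4).tolist(),round(r["confidence"],2)) for r in manip.look_for("top","cell_center")])
cv2.imwrite("pics/p5.png",np.vstack([cv2.resize(q[180:300,130:490,::-1],(720,240)),cv2.resize(s[190:340,140:520,::-1],(720,284))]))
```

```text
0.0145 [ 0.3 -0.5 -1.2] 0.0145
0.012 [-0.6 -0.2 -0.7] 0.0119
0.0105 [-0.1 -0.2 -0. ] 0.0104
0.0095 [ 0.6 -0.7 -0.7] 0.0094
0.0085 [ 0.2 -0.3 -0.9] 0.0084
0.0075 [-2.6 -0.   6.6] 0.0081
27.875 [0.6 0.5 0.1]
[([0.5097, 0.3057, 0.0239], 0.85)]
```

View pics/p5.png

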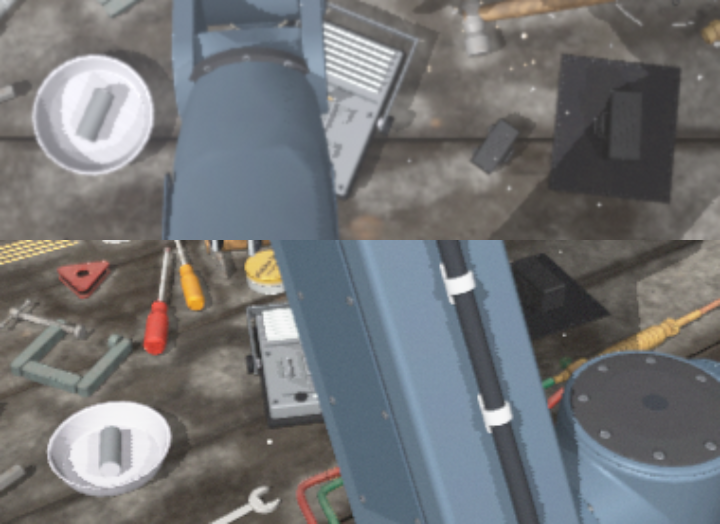

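The cell rests in the dish at upper (95,113) / lower (110,448). The cover is flat on the mat at upper (625,125), and the arm is clear.

```bash
python3 -c "
from bench import manip
print(manip.sign_off())"
```

```text
the job is handed in; nothing more can be done
None
```

The job is handed in at about 28 s of the 61 s: the cover stands upright and flat in the middle of the mat, and the cell lies in the parts dish. The only resistance was a brief 27 N side force while drawing the cover off.

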